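Set out the vitamin cups and open the safety-capped tablet jar

TASK

Get the family's vitamins ready to be counted out: stand the two loose white cups upright in the two empty wells of the birch tray so that both rows are complete, and let go of them. Then open the square tablet jar where it stands in its caddy - push its safety cap all the way down, twist it about a sixth of a turn anticlockwise while it is down, and lift it off - and finish with the gripper still holding the cap, level and still, straight above the jar's open mouth with about 6 cm of clear air below it. Leave the jar and the tin in the caddy, the two cups already in the tray and the other things on the flap where they are.

Things in the scene. Friction and masses are not known exactly. Their poses are not given: they have to be found in the camera images.
- cup_a: one of the two loose white ceramic cups standing on the flap (its twin is cup_b; the two are alike and either may go in either empty well). Straight round cup, 44 mm outside diameter, 48 mm tall, open at the top, wall 3.5 mm, 55 to 90 g. Origin: centre of its underside; z up through the mouth.
- cup_b: the other loose white cup, the same as cup_a; origin at the centre of its underside
- cup_c: a cup like cup_a, already standing in well0 of the tray; leave it. Origin: centre of its underside
- cup_d: a cup like cup_a, already standing in well1 of the tray; leave it. Origin: centre of its underside
- tray: fixed birch tray board, 176 x 176 x 14 mm, lying flat, with four round wells in two rows of two, 85 mm apart centre to centre. Origin: centre of its underside; the wells lie at x = -42.5 (well0, well1) and +42.5 mm (well2, well3), y = +-42.5 mm in its frame. It may be turned to any yaw within about 0.6 rad.
- well0 (a point): centre of the floor of a well that already holds cup_c. Every well is 50 mm in diameter and 5 mm deep; its floor is 9 mm above the flap and the tray's top 14 mm above the flap
- well1 (a point): centre of the floor of the well that already holds cup_d, in the same row as well0
- well2 (a point): centre of the floor of an EMPTY well, to be filled
- well3 (a point): centre of the floor of the other EMPTY well, to be filled
- caddy: fixed jar caddy of sheet steel, 90 x 176 x 55 mm outside, walls 4 mm, inner floor 4 mm above the flap, with two square compartments side by side along its y, 82 mm wide inside: one holds the tablet jar, the other the tin. Origin: centre of its underside
- jar: amber tablet jar with a square body 78 x 78 mm, loose in one compartment of the caddy (2 mm play all round; the caddy keeps it from turning), 0.36 to 0.63 kg. A round shoulder slopes from 38 mm radius at 112 mm up to 25 mm radius at 122 mm height; above it the neck, 40 mm in diameter. Origin: centre of its underside; z up along the axis of neck and cap
- jar_mouth (a point): centre of the jar's mouth, the rim of the neck, 150 mm above the jar's underside; hidden under the cap until it is lifted off
- cap: white push-and-turn safety cap on the jar: round, ribbed, 58 mm outside diameter, 30.5 mm tall, 45 g with its liner. Origin: centre of its lower edge; z up. It starts closed and locked, origin on the jar's axis 130.5 mm above the jar's underside. A three-lug bayonet with a spring liner: push down, turn anticlockwise seen from above, lift. Clockwise it is stopped; not pushed down it is locked
- cap_top (a point): centre of the cap's top face, 30.5 mm above its origin. Pushed, the cap goes straight down 7.5 mm to a firm stop, against about 8 N at first and 17 N at the bottom; 5 mm just clears the catches, so go to the stop. Held down, it turns; after 36 deg the lugs are out and from there to 84 deg it lifts straight off (60 deg is the middle)
- cap_grip (a point): point on the cap's axis 20 mm above its lower edge: a good TCP height for gripping the cap from above across its diameter. The fingertips then reach to 1 mm above its lower edge and clear the shoulder when it is pushed down. A firm grip of 60 to 80 N carries push and twist without slipping
- tin: bystander: round aluminium tin with a lid, 75 mm in diameter, 88 mm tall, in the caddy's other compartment. Origin: centre of its underside
- pasta_tube: bystander: clear acrylic tube of spaghetti with an aluminium lid, 92 mm in diameter, 282 mm tall. Origin: centre of its underside
- ceramic_jar: bystander: terracotta-coloured ceramic jar with a knobbed lid, 112 mm in diameter, 156 mm tall. Origin: centre of its underside
- funnel: bystander: black plastic funnel standing mouth down, 72 mm in diameter, 85 mm tall. Origin: centre of its mouth on the flap
- scoop: bystander: small birch scoop lying down along its x, about 140 mm long, 40 mm high. Origin: below the back of its bowl
- alu_lid: bystander: round aluminium lid lying knob up, 110 mm in diameter, 36 mm tall. Origin: centre of its underside
Not all that is in view belongs to the job. Leave any yellow look-alike of the cup_a alone.

How it is judged (in metres and radians):
On the way, in this order (a step that is already met when the one before it is completed fails the run):
1. both loose cups stand released in the two empty wells, so that the tray holds two full rows (((horizontal distance between cup_a and well2 below 0.006 m and z of each of cup_a, cup_b in the frame of tray below 0.0115 m and angle between each of cup_a, cup_b's own z axis and vertical below 0.08 rad and horizontal distance between cup_b and well3 below 0.006 m) or (horizontal distance between cup_a and well3 below 0.006 m and z of each of cup_a, cup_b in the frame of tray below 0.0115 m and angle between each of cup_a, cup_b's own z axis and vertical below 0.08 rad and horizontal distance between cup_b and well2 below 0.006 m)) and horizontal distance between cup_c and well0 below 0.006 m and z of each of cup_c, cup_d in the frame of tray below 0.0115 m and angle between each of cup_c, cup_d's own z axis and vertical below 0.08 rad and horizontal distance between cup_d and well1 below 0.006 m and contact force between each of cup_a, cup_b and the fingers below 0.05 N and linear speed of each of cup_a, cup_b below 0.02 m/s), for 0.2 s.
2. the safety cap is pushed fully down on the jar, past its catches, before it is turned (z of cap in the frame of jar below 0.1246 m and angle between the x axis of cap and the x axis of jar, either way round below 0.35 rad and contact force between cap and the fingers above 1 N).
3. the cap is turned out of its lugs while still on the neck (angle between the x axis of cap and the x axis of jar, either way round above 0.58 rad and z of cap in the frame of jar below 0.1335 m).
At the end, for the whole second after the job is handed in: All four cups stand upright on the floors of their wells (within 6 mm of centre); the jar stands in its caddy; the fingers alone hold the cap, still, level within 11 deg, within 25 mm of the jar's axis, its lower edge 3 to 11 cm above the mouth (((horizontal distance between cup_a and well2 below 0.006 m and z of each of cup_a, cup_b in the frame of tray below 0.0115 m and angle between each of cup_a, cup_b's own z axis and vertical below 0.08 rad and horizontal distance between cup_b and well3 below 0.006 m) or (horizontal distance between cup_a and well3 below 0.006 m and z of each of cup_a, cup_b in the frame of tray below 0.0115 m and angle between each of cup_a, cup_b's own z axis and vertical below 0.08 rad and horizontal distance between cup_b and well2 below 0.006 m)) and horizontal distance between cup_c and well0 below 0.006 m and z of each of cup_c, cup_d in the frame of tray below 0.0115 m and angle between each of cup_c, cup_d's own z axis and vertical below 0.08 rad and horizontal distance between cup_d and well1 below 0.006 m and angle between jar's own z axis and vertical below 0.1 rad and z of jar in the frame of caddy below 0.009 m and z of cap in the frame of jar between 0.18 and 0.26 m and horizontal distance between cap and jar below 0.025 m and angle between cap's own z axis and vertical below 0.2 rad and contact force between cap and the fingers above 2 N and contact force between cap and jar below 0.05 N and linear speed of each of cap, jar below 0.02 m/s); the arm keeps its last pose, push and grip.
It fails at once if one of the bystanders on the flap or in the caddy is moved from its place (more than 3 cm) (distance of any of pasta_tube, ceramic_jar, funnel, scoop, alu_lid, tin from where it was at the start of the episode above 0.03 m).
It fails at once if a cup already in the tray is knocked out of its well (distance of any of cup_c, cup_d from where it was at the start of the episode above 0.015 m).
It fails at once if the jar is pulled up out of the caddy or tipped (z of jar in the frame of caddy above 0.024 m or angle between jar's own z axis and vertical above 0.3 rad).
It fails at once if a cup is tipped over (angle between any of cup_a, cup_b's own z axis and vertical above 0.9 rad).
It also fails if it takes over 58 s, if anything falls off the work surface, if the arm or the gripper's body presses on something with over 40 N, if the wrist force passes 120 N, or if a joint passes its speed limit or range.

ROBOT

A 7-joint arm with a two-finger parallel gripper is mounted at the origin on the work surface. World frame = base frame: x ahead of the robot, y to its left, z up, the work surface at z = 0. Lengths are in mm, angles in degrees, forces in N, time in s.
With the tool pointing down it reaches from about 400 to 900 mm from the base axis. Payload 5.5 kg.
Tool frame: the origin (TCP) lies between the finger pads, 19 mm behind the fingertips; this is the grasp point; z points along the fingers, y is the line along which they close (so a half turn about z gives the same grasp; the last joint's range is limited). The gripper opens to 85 mm and grips with 20 to 120 N. Pads are 22 mm wide; open, the fingers measure 114 mm over their backs; the gripper's body (76 mm by 85 mm) begins 54 mm behind the grasp point. The pads swing forward as they close: fully open they stand 13 mm farther back than shut.
Start: joints at [-60.149, 28.699, -24.465, 88.831, 12.651, 65.22, -12.049], TCP at [165.682, 628.529, 250.01] pointing down, gripper open.
Joint ranges: [-164.97, 164.97], [-17.58, 116.51], [-87.97, 89.64], [11.32, 138.91], [-80.73, 260.73], [10.89, 115.49], [-147.41, 147.41]. Speed limits (degrees/s): [147.25, 147.25, 180, 180, 180, 180, 180].

INTERFACE

Orientations are given as [roll, pitch, yaw] about the fixed x, y, z axes, in that order (R = Rz(yaw) Ry(pitch) Rx(roll)).
In Python, from plant import r gives the robot as it stands. The module is installed in compiled form; this text tells all that it offers.
- The arm moves only by the shell command python3 -m crank 'ROWS' [FORCE]. ROWS is JSON, a list of rows, each an object of numbers: "dx", "dy", "dz": the shift along the tool's x, y, z in mm; "rx", "ry", "rz": the turn, a rotation vector about the tool's x, y, z in degrees; "grip": the opening, from 0 (shut) to 1 (fully open). In form: [{"dx": .., "dy": .., "dz": .., "rx": .., "ry": .., "rz": .., "grip": ..}, ...]. A call has exactly 5 rows; each row shifts and turns the commanded pose from where the row before left it, along the tool's axes as they then stand; what a row does not reach is not made up. A row lasts 1/10 s, in which the tool goes at most 50 mm and 8.59 degrees, less where a joint would pass 70% of its speed; a pose out of reach is approached as far as the arm can. A call is refused whole if a number of a shift passes 50 or a number of a turn 8.59, either way. A call with a gripper value outside its range is refused whole. The fingers move at their own pace and stop on an object; FORCE is the grip in N (left out, the last holds). Time passes only in rows, so rows that do not move let the fingers close, or fill a call up. It gives the time, the measured TCP pose, the force, the opening and the grip force at its end, in the units of the state.
- r.sense(): the state, without advancing time (a new reading comes with each control period).
- r.capture(name): name is "side" or "top" or "wrist"; returns the picture (420x560x3 uint8, red, green, blue); there is no depth.
- r.get_calibration(name): a dict with "vertical_fov" (degrees; the focal length in pixels is half the picture's height over the tangent of half this angle, whatever the lens; pixels are square), "cx", "cy" (the principal point, pixels), "R" (3x3) and "t" (3): a world point X has camera coordinates R X + t. Camera axes: x right, y down, z forward; pixel columns grow to the right and rows downward; lengths in mm; the calibration is good to about 2 mm. A picture is of the moment at which its call begins: read the wrist's pose just before it. get_calibration takes no time and is no camera call; for the wrist camera it gives the pose at the moment of the call.
- r.sign_off(): hands the job in; it is judged then, once.
The state is a dict: "clock": time; "q": joint angles; "qvel": joint speeds; "joint_efforts": joint torques, N m; "ee_pos": TCP position; "tool_rot": TCP orientation; "contact_force": force on the tool from outside, world axes, zero at the start; "moment": the same for the moment, N m; "finger_gap": finger opening in mm; "finger_force": force on a finger pad.
Only numpy, scipy, OpenCV 4.12 (cv2) and the standard library are available. Lean on these libraries where they do the work, as an engineer would, in place of code of your own. Each camera call takes 0.05 s, during which the arm holds its last target. There are 200 camera calls.

## Working session

There is one attempt and no reset: what is moved stays moved. The work goes in short steps, Python scripts to look and compute and a shell command to move; the robot and the scene stay as the last step left them, time stands still between calls to the robot, and variables do not carry over. Pictures are saved under pics/ and viewed, at most 14 in all, crops included, and the job is handed in when it is done.

```bash
mkdir -p pics; python3 - <<'E'
from plant import r
import cv2,json
print(r.sense())
for n in("top","side"):
    im=r.capture(n); cv2.imwrite(f"pics/{n}0.png",im[:,:,::-1]); c=r.get_calibration(n); print(n,c)
E
```

```text
{'clock': 0.0, 'q': array([-60.14883656,  28.75580568, -24.45385306,  88.89376575,
        12.65103183,  65.22067236, -12.04851299]), 'qvel': array([ 0.04848362,  0.07020246, -0.00091936,  0.02562315,  0.0587714 ,
        0.02337894, -0.01200089]), 'joint_efforts': array([ 1.58636822e-04, -5.69511151e+01, -5.81659287e+00, -2.80938846e+01,
        1.05297676e-02,  1.20517588e-02, -1.87582600e-06]), 'ee_pos': array([165.58415882, 627.84483927, 248.92160006]), 'tool_rot': array([-1.79883517e+02, -4.01435284e-03,  1.65233965e+02]), 'contact_force': array([ 0.01713622, -0.54936105,  0.47749695]), 'moment': array([-0.0461422 , -0.01148487, -0.07240037]), 'finger_force': 0.0, 'finger_gap': 85.29639496112117}
top {'vertical_fov': 52.875391825754086, 'cx': 275.9154006923036, 'cy': 213.19819181784877, 'R': array([[-0.02405576, -0.99962993,  0.01270132],
       [-0.99606399,  0.0228819 , -0.08563265],
       [ 0.08531033, -0.01471128, -0.99624582]]), 't': array([  62.92681828,  592.97961492, 1211.43975964])}
side {'vertical_fov': 48.398354360196905, 'cx': 277.38320724229385, 'cy': 207.04457018148742, 'R': array([[ 0.93432321, -0.35606616, -0.01603202],
       [-0.25446481, -0.63487322, -0.72950919],
       [ 0.24957523,  0.68567696, -0.68378309]]), 't': array([-507.51688799,  258.48079766, 1105.1093393 ])}
```

View pics/top0.png

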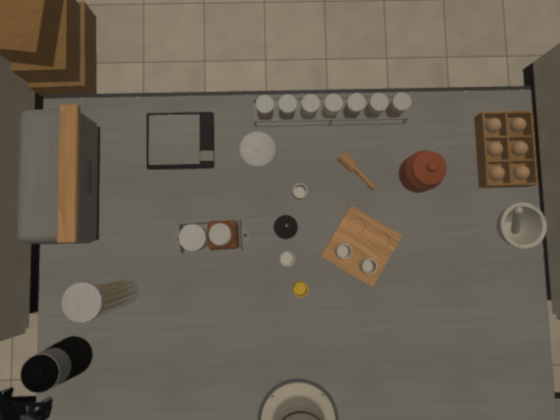

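View pics/side0.png

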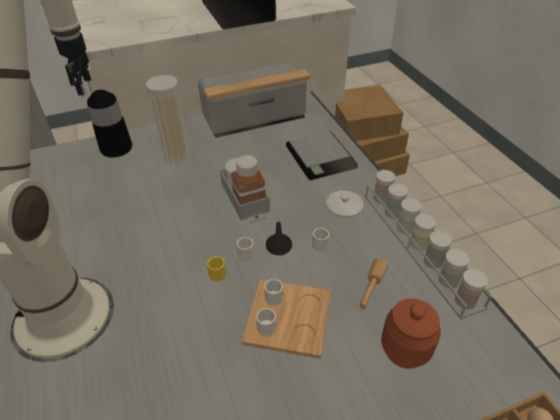

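Top view: the loose white cups are at about (300,191) and (287,259). Possible look-alikes are the yellow cup (301,290), the tray cups (343,252) and (368,266), and the white spice caps along row 104, none of them the target. The funnel stands between the loose cups at (286,227). The cap is at about (220,234) with the tin at (192,238), and the tray is at about (362,246). Next I take a close crop and coarse positions.

```bash
cat > h.py <<'E'
from plant import r
import numpy as np,cv2
def K(c):
    f=210/np.tan(np.radians(c["vertical_fov"]/2)); return f,c["cx"],c["cy"],np.array(c["R"]),np.array(c["t"])
def ray(c,uv,z):
    f,cx,cy,R,t=K(c); d=R.T@np.array([(uv[0]-cx)/f,(uv[1]-cy)/f,1]); o=-R.T@t
    return o+d*(z-o[2])/d[2]
def proj(c,X):
    f,cx,cy,R,t=K(c); p=R@np.array(X,float)+t; return np.array([cx+f*p[0]/p[2],cy+f*p[1]/p[2]])
E
python3 - <<'E'
from h import *
c=r.get_calibration("top")
for n,uv,z in [("cup1",(300,191),48),("cup2",(287,259),48),("yellow",(301,290),48),("cupc",(343,252),57),("cupd",(368,266),57),("cap",(220,234),165),("tin",(192,238),92),("trayL",(322,252),14),("trayT",(354,207),14),("trayR",(401,238),14),("trayB",(374,286),14),("funnel",(286,227),60),("caddyR",(242,236),55)]:
    print(n,ray(c,uv,z).round(0))
im=cv2.imread("pics/top0.png")[165:315,170:410]
cv2.imwrite("pics/crop1.png",cv2.resize(im,None,fx=3.3,fy=3.3,interpolation=cv2.INTER_CUBIC))
E
```

```text
cup1 [655. -22.  48.]
cup2 [461.  21.  48.]
yellow [373. -16.  48.]
cupc [ 477. -138.   57.]
cupd [ 436. -207.   57.]
cap [532. 197. 165.]
tin [525. 282.  92.]
trayL [478. -84.  14.]
trayT [ 608. -183.   14.]
trayR [ 513. -318.   14.]
trayB [ 375. -232.   14.]
funnel [551.  22.  60.]
caddyR [529. 147.  55.]
```

View pics/crop1.png

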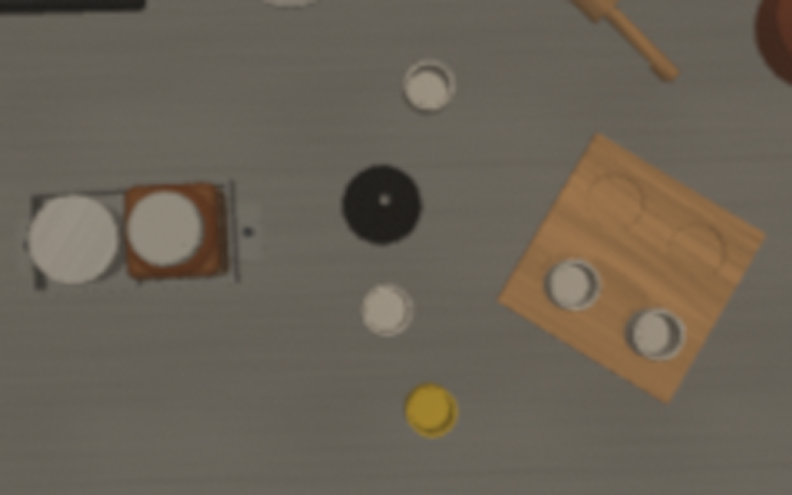

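```bash
cat >> h.py <<'E'
from scipy.spatial.transform import Rotation as Ro
def delta(tgt,yaw=None):
    "yaw turn (tool rz) first, then shift in the turned tool frame"
    s=r.sense(); a=np.array(s["tool_rot"]); dz=0 if yaw is None else (yaw-a[2]+180)%360-180
    yw=a[2]+dz; Rt=Ro.from_euler("xyz",[180,0,yw],degrees=True)
    print("clock",round(s["clock"],2),"pos",s["ee_pos"].round(1),"rot",a.round(1),"rz",round(-dz,1),"shift",Rt.inv().apply(np.array(tgt)-s["ee_pos"]).round(1))
E
python3 - <<'E'
from h import *
c=r.get_calibration("top"); g=lambda u,v:(170+(u+.5)/3.3-.5,165+(v+.5)/3.3-.5)
P={n:ray(c,g(*uv),z) for n,uv,z in [("cup1",(429,86),48),("cup2",(387,309),48),("cupc",(573,285),57),("cupd",(656,335),57),("cap",(165,229),165),("tin",(73,240),92),("L",(499,299),14),("T",(597,133),14),("R",(766,236),14),("B",(667,404),14),("w2",(616,198),14),("w3",(699,248),14),("funnel",(385,200),85)]}
for k,v in P.items(): print(k,v.round(0))
print("c",sum(P[k] for k in "LTRB")/4); d=P["T"]-P["L"]+P["R"]-P["B"]; print(np.degrees(np.arctan2(d[1],d[0])),np.linalg.norm(d)/2)
print("pasta",ray(c,(82,302),282),"bottle",ray(c,(40,372),200))
delta((520,20,380),-166)
w=r.get_calibration("wrist"); print(w)
E
```

```text
cup1 [656. -21.  48.]
cup2 [463.  21.  48.]
cupc [ 480. -139.   57.]
cupd [ 435. -209.   57.]
cap [532. 197. 165.]
tin [527. 283.  92.]
L [468. -80.  14.]
T [ 615. -173.   14.]
R [ 519. -321.   14.]
B [ 372. -226.   14.]
w2 [ 556. -188.   14.]
w3 [ 509. -260.   14.]
funnel [555.  22.  85.]
c [ 493.57415848 -199.93814293   14.        ]
-32.78019503621708 173.92677759018724
pasta [380.74640863 496.32384355 282.        ] bottle [207.35671726 630.80489129 200.        ]
clock 0.1 pos [165.6 627.9 249.1] rot [-179.9   -0.   165.2] rz -28.8 shift [-196.8 -675.6 -130.9]
{'vertical_fov': 59.12318355477384, 'cx': 280.51172324112366, 'cy': 211.3000801978217, 'R': array([[ 0.25580892,  0.96672589, -0.00168933],
       [ 0.93354298, -0.2465736 ,  0.26019026],
       [ 0.25111612, -0.06813605, -0.96555589]]), 't': array([-647.4211707 ,  -33.29661856,  379.13795715])}
```

```bash
python3 -m crank '[{"dz":-45},{"dz":-45},{"dz":-41,"rz":-7.2},{"rz":-7.2},{"rz":-7.2}]'
python3 -m crank '[{"rz":-7.2,"dy":-20},{"dx":-12,"dy":-44},{"dx":-12,"dy":-44},{"dx":-12,"dy":-44},{"dx":-12,"dy":-44}]'
python3 -m crank '[{"dx":-12,"dy":-44},{"dx":-12,"dy":-44},{"dx":-12,"dy":-44},{"dx":-12,"dy":-44},{"dx":-12,"dy":-44}]'
python3 -c "
from h import *
delta((520,20,380),-166)"
```

```text
clock 0.1 pos [165.6 627.9 249.1] rot [-179.9   -0.   165.2] rz -28.8 shift [-196.8 -675.6 -130.9]validation failed for argument at $[0]...
validation failed for argument at $[0]...
validation failed for argument at $[0]...
```

```bash
python3 -m crank '[{"dx":0,"dy":0,"dz":-45,"rx":0,"ry":0,"rz":0,"grip":1},{"dx":0,"dy":0,"dz":-45,"rx":0,"ry":0,"rz":0,"grip":1},{"dx":0,"dy":0,"dz":-41,"rx":0,"ry":0,"rz":-7.2,"grip":1},{"dx":0,"dy":0,"dz":0,"rx":0,"ry":0,"rz":-7.2,"grip":1},{"dx":0,"dy":0,"dz":0,"rx":0,"ry":0,"rz":-7.2,"grip":1}]'
python3 -m crank '[{"dx":0,"dy":-20,"dz":0,"rx":0,"ry":0,"rz":-7.2,"grip":1},{"dx":-12,"dy":-44,"dz":0,"rx":0,"ry":0,"rz":0,"grip":1},{"dx":-12,"dy":-44,"dz":0,"rx":0,"ry":0,"rz":0,"grip":1},{"dx":-12,"dy":-44,"dz":0,"rx":0,"ry":0,"rz":0,"grip":1},{"dx":-12,"dy":-44,"dz":0,"rx":0,"ry":0,"rz":0,"grip":1}]'
python3 -c "
from h import *
delta((520,20,380),-166)"
```

```text
clock: 0.6
ee_pos: [165.6, 629.1, 382.8]
tool_rot: [179.8, 0.1, -172.9]
contact_force: [-0.9, 0.5, -0.8]
finger_gap: 85.5
finger_force: 0.0
clock: 1.1
ee_pos: [257.9, 447.6, 380.5]
tool_rot: [-180.0, -0.0, -166.0]
contact_force: [0.8, 0.0, 0.4]
finger_gap: 85.3
finger_force: 0.0
clock 1.1 pos [257.9 447.6 380.5] rot [-180.   -0. -166.] rz 0.0 shift [-150.9 -478.3    0.5]
```

```bash
python3 -m crank '[{"dx":-15,"dy":-47,"dz":0,"rx":0,"ry":0,"rz":0,"grip":1},{"dx":-15,"dy":-47,"dz":0,"rx":0,"ry":0,"rz":0,"grip":1},{"dx":-15,"dy":-47,"dz":0,"rx":0,"ry":0,"rz":0,"grip":1},{"dx":-15,"dy":-47,"dz":0,"rx":0,"ry":0,"rz":0,"grip":1},{"dx":-15,"dy":-47,"dz":0,"rx":0,"ry":0,"rz":0,"grip":1}]'
python3 -m crank '[{"dx":-15,"dy":-47,"dz":0,"rx":0,"ry":0,"rz":0,"grip":1},{"dx":-15,"dy":-47,"dz":0,"rx":0,"ry":0,"rz":0,"grip":1},{"dx":-15,"dy":-47,"dz":0,"rx":0,"ry":0,"rz":0,"grip":1},{"dx":-15,"dy":-47,"dz":0,"rx":0,"ry":0,"rz":0,"grip":1},{"dx":0,"dy":0,"dz":0,"rx":0,"ry":0,"rz":0,"grip":1}]'
python3 - <<'E'
from h import *
import pickle
c=r.get_calibration("wrist"); im=r.capture("wrist"); cv2.imwrite("pics/w1.png",im[:,:,::-1]); pickle.dump(c,open("w1.pkl","wb"))
print(-np.array(c["R"]).T@c["t"])
for X in [(656,-21,48),(463,21,48),(532,197,165),(552,-187,9),(506,-259,9)]: print(X,proj(c,X).round())
E
```

```text
clock: 1.6
ee_pos: [387.5, 237.7, 380.9]
tool_rot: [-180.0, 0.0, -166.0]
contact_force: [0.6, -0.3, 0.1]
finger_gap: 85.3
finger_force: 0.0
clock: 2.1
ee_pos: [493.2, 64.1, 380.3]
tool_rot: [-179.8, -0.0, -166.6]
contact_force: [-0.7, -0.1, -0.4]
finger_gap: 85.5
finger_force: 0.0
[428.64847699  47.98262488 504.93812491]
(656, -21, 48) [192. 271.]
(463, 21, 48) [254. 135.]
(532, 197, 165) [405. 254.]
(552, -187, 9) [ 90. 163.]
(506, -259, 9) [ 38. 115.]
```

View pics/w1.png

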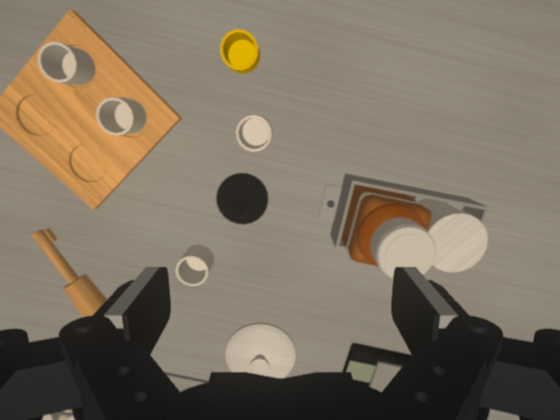

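Wrist view: cup_1's rim is at (192,270), cup_2's rim at (254,133), the cap top near (407,252), and the empty wells at (89,163) and (37,115). All agree with the top-view estimates to a few pixels. The chosen cups are white, not the yellow one at (240,50). Now I refine by fitting.

```bash
python3 - <<'E'
from h import *
import pickle
c=pickle.load(open("w1.pkl","rb")); im=cv2.imread("pics/w1.png"); g=cv2.cvtColor(im,cv2.COLOR_BGR2GRAY)
def fit(u,v,w,rr,z,D):
    u0,v0=u-w,v-w; p=cv2.resize(cv2.GaussianBlur(g,(0,0),.8)[v0:v+w,max(u0,0):u+w],None,fx=4,fy=4,interpolation=cv2.INTER_CUBIC)
    R0=rr*4; C=cv2.HoughCircles(p,cv2.HOUGH_GRADIENT_ALT,1.5,10,param1=120,param2=.5,minRadius=int(R0*.8),maxRadius=int(R0*1.2))
    if C is None: print("none",u,v); return
    for x,y,q in C[0][:3]:
        uv=((x+.5)/4-.5+max(u0,0),(y+.5)/4-.5+v0); print((u,v),np.round(uv,1),"r",q/4,"world",ray(c,uv,z).round(1))
f=K(c)[0]
for n,u,v,z,D in [("cup1",192,270,48,44),("cup2",254,133,48,44),("cap",407,252,165,58),("c",57,63,57,44),("d",115,117,57,44),("w",89,163,14,50),("w",37,115,14,50),("tin",457,242,92,75)]:
    X=ray(c,(u,v),z); rr=f*D/2/(np.array(c["R"])@X+c["t"])[2]; print(n,round(rr,1)); fit(u,v,int(rr*1.6)+4,rr,z,D)
cv2.imwrite("pics/crop2.png",np.hstack([cv2.resize(im[60:220,0:200],None,fx=2.5,fy=2.5,interpolation=cv2.INTER_CUBIC)[:400,:400],cv2.resize(im[170:300,330:460],(400,400),interpolation=cv2.INTER_CUBIC)]))
E
```

```text
cup1 16.5
(192, 270) [191.6 270.4] r 14.669368 world [655.5 -22.   48. ]
cup2 18.2
(254, 133) [252.9 133.4] r 18.206472 world [461.2  19.7  48. ]
cap 29.6
none 407 252
c 19.4
(57, 63) [57.6 60.2] r 17.925333 world [ 432.3 -211.8   57. ]
d 18.7
(115, 117) [116.1 115.1] r 16.78879 world [ 477.1 -140.3   57. ]
w 18.8
none 89 163
w 19.4
none 37 115
tin 31.8
none 457 242
```

View pics/crop2.png

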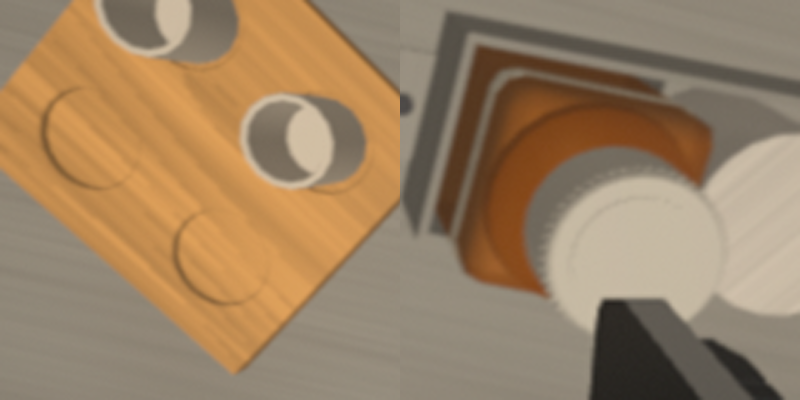

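```bash
python3 - <<'E'
from h import *
import pickle
c=pickle.load(open("w1.pkl","rb"))
a=ray(c,(36.4,115.2),14);b=ray(c,(88.8,162.4),14);cc=ray(c,(57.4,61.5),57);d=ray(c,(115.2,116.4),57)
print("w3",a,"w2",b,"c",cc,"d",d,np.linalg.norm(a-b),np.linalg.norm(cc-d))
v=(b-a)+(d-cc); th=np.degrees(np.arctan2(v[1],v[0]))-90; print("yaw",th)
m=(a+b)/2; u=np.array([np.cos(np.radians(th)),np.sin(np.radians(th))]); n=np.array([-u[1],u[0]])
for k in(1,-1): print("well fit",m[:2]+k*42.5*n,"from cd",((cc+d)/2)[:2]+85*u+k*42.5*n)
print("cap",ray(c,(406.4,255.5),165))
delta((462,20,80),-167)
E
```

```text
w3 [ 505.47239064 -258.25687556   14.        ] w2 [ 550.85239018 -186.5194708    14.        ] c [ 433.66443079 -211.98750197   57.        ] d [ 478.7644171  -141.14306458   57.        ] 84.88580329075081 83.98180204783861
yaw -32.39850956588966
well fit [ 550.93409574 -186.50364397] from cd [ 550.75518769 -186.22416473]
well fit [ 505.39068508 -258.27270238] from cd [ 505.21177703 -257.99322314]
cap [532.92687045 198.38024294 165.        ]
clock 2.15 pos [491.7  68.1 380.2] rot [-1.800e+02 -1.000e-01 -1.664e+02] rz 0.6 shift [ 39.8 -40.1 300.2]
```

```bash
python3 -m crank '[{"dx":20,"dy":-20,"dz":45,"rx":0,"ry":0,"rz":0,"grip":1},{"dx":20,"dy":-20,"dz":45,"rx":0,"ry":0,"rz":0,"grip":1},{"dx":0,"dy":0,"dz":50,"rx":0,"ry":0,"rz":0,"grip":1},{"dx":0,"dy":0,"dz":50,"rx":0,"ry":0,"rz":0,"grip":1},{"dx":0,"dy":0,"dz":50,"rx":0,"ry":0,"rz":0,"grip":1}]'
python3 -m crank '[{"dx":0,"dy":0,"dz":40,"rx":0,"ry":0,"rz":0,"grip":1},{"dx":0,"dy":0,"dz":20,"rx":0,"ry":0,"rz":0,"grip":1},{"dx":0,"dy":0,"dz":0,"rx":0,"ry":0,"rz":0,"grip":1},{"dx":0,"dy":0,"dz":0,"rx":0,"ry":0,"rz":0,"grip":1},{"dx":0,"dy":0,"dz":0,"rx":0,"ry":0,"rz":0,"grip":1}]' 25
python3 - <<'E'
from h import *
delta((461.7,20,30))
c=r.get_calibration("wrist"); im=r.capture("wrist"); cv2.imwrite("pics/w2.png",im[:,:,::-1]); print(proj(c,(461.7,20,48)))
E
```

```text
clock: 2.65
ee_pos: [462.9, 27.7, 145.1]
tool_rot: [180.0, 0.1, -165.9]
contact_force: [0.7, -0.1, 0.3]
finger_gap: 85.2
finger_force: 0.0
clock: 3.15
ee_pos: [464.6, 27.0, 87.8]
tool_rot: [-180.0, 0.2, -165.9]
contact_force: [1.1, 0.3, 1.5]
finger_gap: 85.3
finger_force: 0.0
clock 3.15 pos [464.6  27.   87.8] rot [-180.     0.2 -165.9] rz 0 shift [ 4.6 -6.1 57.8]
[270.1975664 247.4910094]
```

View pics/w2.png

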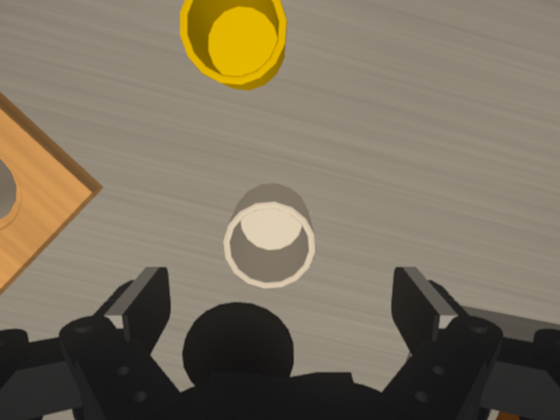

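Close view: the rim is centred at (269,245) and the prediction is (270,247), so the position holds to about 1 mm.

```bash
python3 -m crank '[{"dx":4.6,"dy":-6,"dz":10,"rx":0,"ry":0,"rz":0,"grip":1},{"dx":0,"dy":0,"dz":25,"rx":0,"ry":0,"rz":0,"grip":1},{"dx":0,"dy":0,"dz":22,"rx":0,"ry":0,"rz":0,"grip":1},{"dx":0,"dy":0,"dz":0,"rx":0,"ry":0,"rz":0,"grip":1},{"dx":0,"dy":0,"dz":0,"rx":0,"ry":0,"rz":0,"grip":0.7}]' 25
python3 -m crank '[{"dx":0,"dy":0,"dz":0,"rx":0,"ry":0,"rz":0,"grip":0.5},{"dx":0,"dy":0,"dz":0,"rx":0,"ry":0,"rz":0,"grip":0.4},{"dx":0,"dy":0,"dz":0,"rx":0,"ry":0,"rz":0,"grip":0.3},{"dx":0,"dy":0,"dz":0,"rx":0,"ry":0,"rz":0,"grip":0.3},{"dx":0,"dy":0,"dz":0,"rx":0,"ry":0,"rz":0,"grip":0.3}]' 25
python3 -c "
from h import *
delta((505.3,-258.2,120),-167.4)"
```

```text
clock: 3.7
ee_pos: [460.2, 19.0, 29.4]
tool_rot: [180.0, -0.0, -166.0]
contact_force: [0.8, 0.7, 0.7]
finger_gap: 73.2
finger_force: 0.0
clock: 4.2
ee_pos: [461.4, 19.4, 30.5]
tool_rot: [-180.0, 0.1, -166.0]
contact_force: [-0.2, -0.6, 6.6]
finger_gap: 44.1
finger_force: 25.1
clock 4.2 pos [461.4  19.4  30.5] rot [-1.80e+02  1.00e-01 -1.66e+02] rz 1.4 shift [  17.7 -280.5  -89.5]
```

```bash
python3 -m crank '[{"dx":0,"dy":0,"dz":-40,"rx":0,"ry":0,"rz":0,"grip":0.3},{"dx":0,"dy":0,"dz":-48,"rx":0,"ry":0,"rz":1.4,"grip":0.3},{"dx":2.5,"dy":-40,"dz":0,"rx":0,"ry":0,"rz":0,"grip":0.3},{"dx":2.5,"dy":-40,"dz":0,"rx":0,"ry":0,"rz":0,"grip":0.3},{"dx":2.5,"dy":-40,"dz":0,"rx":0,"ry":0,"rz":0,"grip":0.3}]'
python3 -m crank '[{"dx":2.5,"dy":-40,"dz":0,"rx":0,"ry":0,"rz":0,"grip":0.3},{"dx":2.5,"dy":-40,"dz":0,"rx":0,"ry":0,"rz":0,"grip":0.3},{"dx":2.5,"dy":-40,"dz":0,"rx":0,"ry":0,"rz":0,"grip":0.3},{"dx":2.5,"dy":-40,"dz":0,"rx":0,"ry":0,"rz":0,"grip":0.3},{"dx":0,"dy":0,"dz":0,"rx":0,"ry":0,"rz":0,"grip":0.3}]'
python3 -c "
from h import *
delta((505.3,-258.2,60),-167.4)"
```

```text
clock: 4.7
ee_pos: [480.2, -100.4, 118.8]
tool_rot: [-180.0, 0.2, -167.3]
contact_force: [-0.4, 0.4, -1.7]
finger_gap: 43.7
finger_force: 26.1
clock: 5.2
ee_pos: [504.4, -265.6, 118.4]
tool_rot: [-179.7, 0.1, -167.8]
contact_force: [-0.6, 0.8, 0.3]
finger_gap: 44.2
finger_force: 26.2
clock 5.2 pos [ 504.4 -265.6  118.4] rot [-1.797e+02  1.000e-01 -1.678e+02] rz -0.4 shift [-2.5  7.  58.4]
```

```bash
python3 -m crank '[{"dx":0,"dy":0,"dz":20,"rx":0,"ry":0,"rz":0,"grip":0.3},{"dx":0,"dy":0,"dz":20,"rx":0,"ry":0,"rz":0,"grip":0.3},{"dx":0,"dy":0,"dz":15,"rx":0,"ry":0,"rz":0,"grip":0.3},{"dx":0,"dy":0,"dz":0,"rx":0,"ry":0,"rz":0,"grip":0.3},{"dx":0,"dy":0,"dz":0,"rx":0,"ry":0,"rz":0,"grip":0.3}]'
python3 -c "
from h import *
delta((505.3,-258.2,40),-167.4)
r.capture('side');delta((505.3,-258.2,40),-167.4)"
```

```text
clock: 5.7
ee_pos: [504.6, -257.4, 62.4]
tool_rot: [180.0, -0.0, -167.3]
contact_force: [-0.7, 0.8, -1.2]
finger_gap: 44.3
finger_force: 26.2
clock 5.7 pos [ 504.6 -257.4   62.4] rot [ 180.    -0.  -167.3] rz 0.1 shift [-0.5 -0.9 22.4]
clock 5.75 pos [ 505.1 -257.7   63. ] rot [-180.     0.  -167.4] rz 0.0 shift [-0.1 -0.5 23. ]
```

```bash
python3 -m crank '[{"dx":0,"dy":-0.5,"dz":10,"rx":0,"ry":0,"rz":0,"grip":0.3},{"dx":0,"dy":0,"dz":8,"rx":0,"ry":0,"rz":0,"grip":0.3},{"dx":0,"dy":0,"dz":4,"rx":0,"ry":0,"rz":0,"grip":0.3},{"dx":0,"dy":0,"dz":0,"rx":0,"ry":0,"rz":0,"grip":0.3},{"dx":0,"dy":0,"dz":0,"rx":0,"ry":0,"rz":0,"grip":0.3}]'
python3 - <<'E'
from h import *
delta((505.3,-258.2,40),-167.4); s=r.sense(); print(s["contact_force"])
E
```

```text
clock: 6.25
ee_pos: [504.6, -258.1, 40.1]
tool_rot: [180.0, -0.0, -167.4]
contact_force: [-0.3, -0.7, -1.0]
finger_gap: 44.0
finger_force: 26.2
clock 6.25 pos [ 504.6 -258.1   40.1] rot [ 180.    -0.  -167.4] rz 0.0 shift [-0.7 -0.2  0.1]
[-0.30344942 -0.74440905 -1.01461242]
```

```bash
python3 -m crank '[{"dx":0,"dy":0,"dz":1.5,"rx":0,"ry":0,"rz":0,"grip":0.3},{"dx":0,"dy":0,"dz":0,"rx":0,"ry":0,"rz":0,"grip":0.3},{"dx":0,"dy":0,"dz":0,"rx":0,"ry":0,"rz":0,"grip":0.55},{"dx":0,"dy":0,"dz":0,"rx":0,"ry":0,"rz":0,"grip":0.7},{"dx":0,"dy":0,"dz":0,"rx":0,"ry":0,"rz":0,"grip":0.7}]'
python3 -m crank '[{"dx":0,"dy":0,"dz":-20,"rx":0,"ry":0,"rz":0,"grip":0.7},{"dx":0,"dy":0,"dz":-40,"rx":0,"ry":0,"rz":0,"grip":0.7},{"dx":0,"dy":0,"dz":-40,"rx":0,"ry":0,"rz":0,"grip":0.7},{"dx":0,"dy":0,"dz":0,"rx":0,"ry":0,"rz":0,"grip":1},{"dx":0,"dy":0,"dz":0,"rx":0,"ry":0,"rz":0,"grip":1}]'
python3 - <<'E'
from h import *
import pickle
c=r.get_calibration("wrist"); im=r.capture("wrist"); cv2.imwrite("pics/w3.png",im[:,:,::-1]); pickle.dump(c,open("w3.pkl","wb"))
for X in [(505.3,-258.2,57),(551,-186.5,14),(551,-186.5,9),(433.7,-212,57)]: print(X,proj(c,X).round(1))
delta((655.5,-22,120),-167.4)
E
```

```text
clock: 6.75
ee_pos: [504.7, -258.2, 38.7]
tool_rot: [-180.0, 0.0, -167.4]
contact_force: [-0.1, 0.1, 0.7]
finger_gap: 59.6
finger_force: 0.0
clock: 7.25
ee_pos: [505.5, -258.5, 139.9]
tool_rot: [-179.9, 0.1, -167.4]
contact_force: [0.4, 0.0, 0.1]
finger_gap: 84.5
finger_force: 0.0
(505.3, -258.2, 57) [283.5 228.4]
(551, -186.5, 14) [363.8 288. ]
(551, -186.5, 9) [362.4 284.9]
(433.7, -212, 57) [395.  123.9]
clock 7.3 pos [ 504.4 -258.   138.6] rot [ 180.    -0.  -167.4] rz 0.0 shift [-198.9  197.3   18.6]
```

View pics/w3.png

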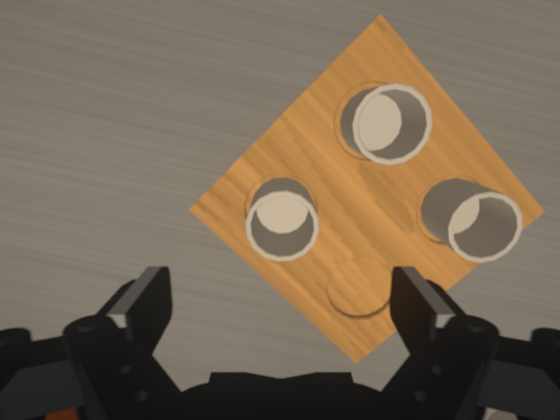

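The third cup stands in its well with its rim at (282,226), matching the prediction, and well2 is at (361,287).

```bash
python3 -m crank '[{"dx":-33,"dy":33,"dz":0,"rx":0,"ry":0,"rz":0,"grip":1},{"dx":-33,"dy":33,"dz":0,"rx":0,"ry":0,"rz":0,"grip":1},{"dx":-33,"dy":33,"dz":0,"rx":0,"ry":0,"rz":0,"grip":1},{"dx":-33,"dy":33,"dz":0,"rx":0,"ry":0,"rz":0,"grip":1},{"dx":-33,"dy":33,"dz":0,"rx":0,"ry":0,"rz":0,"grip":1}]'
python3 -m crank '[{"dx":-33,"dy":32,"dz":10,"rx":0,"ry":0,"rz":0,"grip":1},{"dx":0,"dy":0,"dz":20,"rx":0,"ry":0,"rz":0,"grip":1},{"dx":0,"dy":0,"dz":20,"rx":0,"ry":0,"rz":0,"grip":1},{"dx":0,"dy":0,"dz":0,"rx":0,"ry":0,"rz":0,"grip":1},{"dx":0,"dy":0,"dz":0,"rx":0,"ry":0,"rz":0,"grip":1}]'
python3 - <<'E'
from h import *
c=r.get_calibration("wrist"); im=r.capture("wrist"); cv2.imwrite("pics/w4.png",im[:,:,::-1]); print(proj(c,(655.5,-22,48)))
delta((655.5,-22,30),-167.4)
E
```

```text
clock: 7.8
ee_pos: [629.0, -59.3, 136.6]
tool_rot: [179.9, -0.2, -167.4]
contact_force: [-0.1, -1.1, -0.0]
finger_gap: 85.7
finger_force: 0.0
clock: 8.3
ee_pos: [653.4, -23.0, 87.1]
tool_rot: [180.0, -0.2, -167.4]
contact_force: [0.0, 0.3, 0.5]
finger_gap: 85.4
finger_force: 0.0
[284.18351755 261.94798972]
clock 8.35 pos [654.4 -23.2  88.3] rot [ 1.800e+02 -1.000e-01 -1.674e+02] rz -0.0 shift [-1.3  0.9 58.3]
```

View pics/w4.png

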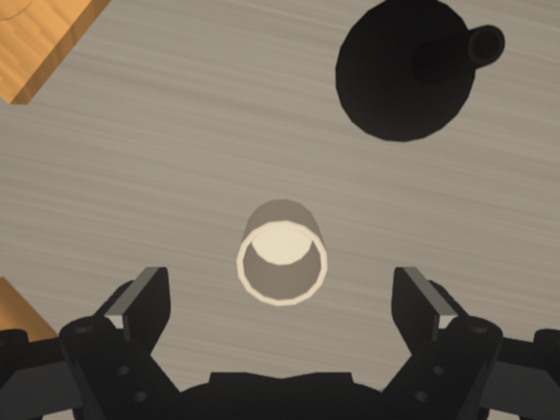

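The rim is centred at (282,263) against a prediction of (284,262), so I grasp it.

```bash
python3 -m crank '[{"dx":-1,"dy":0.3,"dz":15,"rx":0,"ry":0,"rz":0,"grip":1},{"dx":0,"dy":0,"dz":23,"rx":0,"ry":0,"rz":0,"grip":1},{"dx":0,"dy":0,"dz":20,"rx":0,"ry":0,"rz":0,"grip":1},{"dx":0,"dy":0,"dz":0,"rx":0,"ry":0,"rz":0,"grip":1},{"dx":0,"dy":0,"dz":0,"rx":0,"ry":0,"rz":0,"grip":0.7}]' 25
python3 -m crank '[{"dx":0,"dy":0,"dz":0,"rx":0,"ry":0,"rz":0,"grip":0.5},{"dx":0,"dy":0,"dz":0,"rx":0,"ry":0,"rz":0,"grip":0.4},{"dx":0,"dy":0,"dz":0,"rx":0,"ry":0,"rz":0,"grip":0.3},{"dx":0,"dy":0,"dz":0,"rx":0,"ry":0,"rz":0,"grip":0.3},{"dx":0,"dy":0,"dz":0,"rx":0,"ry":0,"rz":0,"grip":0.3}]' 25
python3 -c "
from h import *
delta((551,-187.2,118),-167.4)"
```

```text
clock: 8.85
ee_pos: [655.7, -22.4, 30.8]
tool_rot: [180.0, -0.0, -167.4]
contact_force: [0.8, 0.2, 0.5]
finger_gap: 73.0
finger_force: 0.0
clock: 9.35
ee_pos: [657.0, -22.3, 32.4]
tool_rot: [-180.0, 0.1, -167.4]
contact_force: [-0.2, 0.3, 5.8]
finger_gap: 43.3
finger_force: 26.0
clock 9.35 pos [657.  -22.3  32.4] rot [-1.800e+02  1.000e-01 -1.674e+02] rz 0.0 shift [ 139.4 -137.9  -85.6]
```

```bash
python3 -m crank '[{"dx":0,"dy":0,"dz":-40,"rx":0,"ry":0,"rz":0,"grip":0.3},{"dx":0,"dy":0,"dz":-45,"rx":0,"ry":0,"rz":0,"grip":0.3},{"dx":28,"dy":-27.5,"dz":0,"rx":0,"ry":0,"rz":0,"grip":0.3},{"dx":28,"dy":-27.5,"dz":0,"rx":0,"ry":0,"rz":0,"grip":0.3},{"dx":28,"dy":-27.5,"dz":0,"rx":0,"ry":0,"rz":0,"grip":0.3}]'
python3 -m crank '[{"dx":28,"dy":-27.5,"dz":0,"rx":0,"ry":0,"rz":0,"grip":0.3},{"dx":27.4,"dy":-27.5,"dz":0,"rx":0,"ry":0,"rz":0,"grip":0.3},{"dx":0,"dy":0,"dz":0,"rx":0,"ry":0,"rz":0,"grip":0.3},{"dx":0,"dy":0,"dz":30,"rx":0,"ry":0,"rz":0,"grip":0.3},{"dx":0,"dy":0,"dz":20,"rx":0,"ry":0,"rz":0,"grip":0.3}]'
python3 -m crank '[{"dx":0,"dy":0,"dz":0,"rx":0,"ry":0,"rz":0,"grip":0.3},{"dx":0,"dy":0,"dz":0,"rx":0,"ry":0,"rz":0,"grip":0.3},{"dx":0,"dy":0,"dz":0,"rx":0,"ry":0,"rz":0,"grip":0.3},{"dx":0,"dy":0,"dz":0,"rx":0,"ry":0,"rz":0,"grip":0.3},{"dx":0,"dy":0,"dz":0,"rx":0,"ry":0,"rz":0,"grip":0.3}]'
python3 -c "
from h import *
delta((551,-187.2,40.5),-167.4)"
```

```text
clock: 9.85
ee_pos: [591.2, -121.8, 116.5]
tool_rot: [-180.0, 0.1, -167.3]
contact_force: [0.5, -1.4, -0.9]
finger_gap: 43.2
finger_force: 26.1
clock: 10.35
ee_pos: [549.8, -186.9, 65.4]
tool_rot: [-180.0, 0.0, -167.4]
contact_force: [-0.2, 0.5, -0.8]
finger_gap: 43.7
finger_force: 26.0
clock: 10.85
ee_pos: [550.5, -186.9, 66.8]
tool_rot: [-180.0, 0.1, -167.4]
contact_force: [-0.1, -0.0, -0.5]
finger_gap: 43.8
finger_force: 26.1
clock 10.85 pos [ 550.5 -186.9   66.8] rot [-1.800e+02  1.000e-01 -1.674e+02] rz 0.0 shift [-0.4 -0.4 26.3]
```

```bash
python3 -m crank '[{"dx":-0.3,"dy":-0.3,"dz":12,"rx":0,"ry":0,"rz":0,"grip":0.3},{"dx":0,"dy":0,"dz":9,"rx":0,"ry":0,"rz":0,"grip":0.3},{"dx":0,"dy":0,"dz":5.5,"rx":0,"ry":0,"rz":0,"grip":0.3},{"dx":0,"dy":0,"dz":0,"rx":0,"ry":0,"rz":0,"grip":0.3},{"dx":0,"dy":0,"dz":0,"rx":0,"ry":0,"rz":0,"grip":0.3}]'
python3 -m crank '[{"dx":0,"dy":0,"dz":1.2,"rx":0,"ry":0,"rz":0,"grip":0.3},{"dx":0,"dy":0,"dz":0,"rx":0,"ry":0,"rz":0,"grip":0.3},{"dx":0,"dy":0,"dz":0,"rx":0,"ry":0,"rz":0,"grip":0.55},{"dx":0,"dy":0,"dz":0,"rx":0,"ry":0,"rz":0,"grip":0.7},{"dx":0,"dy":0,"dz":0,"rx":0,"ry":0,"rz":0,"grip":0.7}]'
python3 -m crank '[{"dx":0,"dy":0,"dz":-20,"rx":0,"ry":0,"rz":0,"grip":0.7},{"dx":0,"dy":0,"dz":-45,"rx":0,"ry":0,"rz":0,"grip":0.7},{"dx":0,"dy":0,"dz":-45,"rx":0,"ry":0,"rz":0,"grip":0.7},{"dx":0,"dy":0,"dz":-45,"rx":0,"ry":0,"rz":0,"grip":1},{"dx":0,"dy":0,"dz":-45,"rx":0,"ry":0,"rz":0,"grip":1}]'
python3 -m crank '[{"dx":0,"dy":0,"dz":-30,"rx":0,"ry":0,"rz":0,"grip":1},{"dx":0,"dy":0,"dz":0,"rx":0,"ry":0,"rz":0,"grip":1},{"dx":0,"dy":0,"dz":0,"rx":0,"ry":0,"rz":0,"grip":1},{"dx":0,"dy":0,"dz":0,"rx":0,"ry":0,"rz":0,"grip":1},{"dx":0,"dy":0,"dz":0,"rx":0,"ry":0,"rz":0,"grip":1}]'
python3 - <<'E'
from h import *
c=r.get_calibration("wrist"); im=r.capture("wrist"); cv2.imwrite("pics/w5.png",im[:,:,::-1])
for X in [(505.3,-258.2,57),(551,-187,57),(433.7,-212,57),(478.8,-141,57)]: print(X,proj(c,X).round(1))
delta((533,198.2,300),-167.4)
print(r.sense()["q"].round(0))
E
```

```text
clock: 11.35
ee_pos: [550.0, -186.8, 40.0]
tool_rot: [180.0, -0.0, -167.4]
contact_force: [-4.5, 1.3, 13.6]
finger_gap: 43.4
finger_force: 27.9
clock: 11.85
ee_pos: [549.7, -186.9, 37.4]
tool_rot: [180.0, -0.1, -167.4]
contact_force: [0.2, 0.5, 0.8]
finger_gap: 59.5
finger_force: 0.0
clock: 12.35
ee_pos: [549.7, -187.0, 239.3]
tool_rot: [180.0, -0.0, -167.4]
contact_force: [1.1, 0.4, -0.5]
finger_gap: 84.7
finger_force: 0.0
clock: 12.85
ee_pos: [549.2, -186.7, 266.1]
tool_rot: [179.9, -0.2, -167.4]
contact_force: [-0.7, 0.7, 0.6]
finger_gap: 85.3
finger_force: 0.0
(505.3, -258.2, 57) [212.9 122.1]
(551, -187, 57) [280.8 189.3]
(433.7, -212, 57) [282.2  48.4]
(478.8, -141, 57) [349.9 121.7]
clock 12.9 pos [ 549.3 -186.8  266.3] rot [ 179.9   -0.2 -167.4] rz 0.0 shift [-68.1 379.3 -33.7]
[ 15.  19.   2.  99.  -1.  63. 119.]
```

View pics/w5.png

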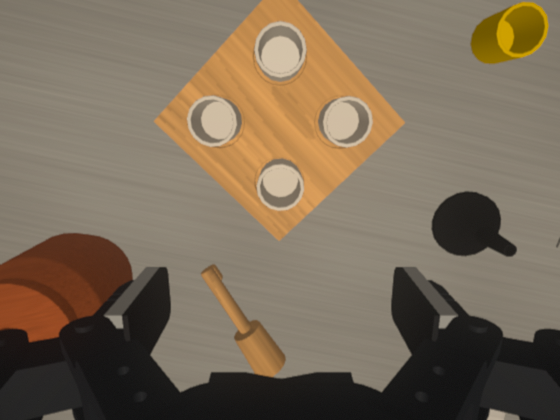

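All four cups stand in their wells, with rims near (280,51), (214,121), (346,121) and (280,186). Now I move to the cap.

```bash
python3 -m crank '[{"dx":0,"dy":0,"dz":0,"rx":0,"ry":0,"rz":6.9,"grip":1},{"dx":0,"dy":0,"dz":0,"rx":0,"ry":0,"rz":6.9,"grip":1},{"dx":0,"dy":0,"dz":0,"rx":0,"ry":0,"rz":6.9,"grip":1},{"dx":0,"dy":0,"dz":0,"rx":0,"ry":0,"rz":6.9,"grip":1},{"dx":12,"dy":38,"dz":0,"rx":0,"ry":0,"rz":0,"grip":1}]'
python3 -m crank '[{"dx":12,"dy":38,"dz":0,"rx":0,"ry":0,"rz":0,"grip":1},{"dx":12,"dy":38,"dz":0,"rx":0,"ry":0,"rz":0,"grip":1},{"dx":12,"dy":38,"dz":0,"rx":0,"ry":0,"rz":0,"grip":1},{"dx":12,"dy":38,"dz":0,"rx":0,"ry":0,"rz":0,"grip":1},{"dx":12,"dy":38,"dz":0,"rx":0,"ry":0,"rz":0,"grip":1}]'
python3 -m crank '[{"dx":12,"dy":38,"dz":0,"rx":0,"ry":0,"rz":0,"grip":1},{"dx":12,"dy":38,"dz":0,"rx":0,"ry":0,"rz":0,"grip":1},{"dx":12,"dy":38,"dz":0,"rx":0,"ry":0,"rz":0,"grip":1},{"dx":0,"dy":0,"dz":0,"rx":0,"ry":0,"rz":0,"grip":1},{"dx":0,"dy":0,"dz":0,"rx":0,"ry":0,"rz":0,"grip":1}]'
python3 - <<'E'
from h import *
c=r.get_calibration("wrist"); im=r.capture("wrist"); cv2.imwrite("pics/w6.png",im[:,:,::-1])
print(proj(c,(533,198.2,165)))
delta((533,198.2,154.5),165)
print(r.sense()["q"].round(0))
E
```

```text
clock: 13.4
ee_pos: [547.3, -153.3, 267.0]
tool_rot: [-179.8, -0.0, 164.3]
contact_force: [-0.4, 0.4, 0.1]
finger_gap: 85.5
finger_force: 0.0
clock: 13.9
ee_pos: [538.8, 53.3, 267.2]
tool_rot: [-180.0, -0.1, 165.0]
contact_force: [1.1, 0.5, 0.4]
finger_gap: 85.2
finger_force: 0.0
clock: 14.4
ee_pos: [533.4, 172.4, 267.0]
tool_rot: [-179.9, -0.1, 165.2]
contact_force: [0.1, -1.0, -0.4]
finger_gap: 85.5
finger_force: 0.0
[322.41298164 208.31490228]
clock 14.45 pos [533.8 170.7 267.2] rot [-1.799e+02 -1.000e-01  1.650e+02] rz 0.0 shift [  7.9  26.4 112.7]
[-17.  17.  -4. 101.   1.  62.  53.]
```

View pics/w6.png

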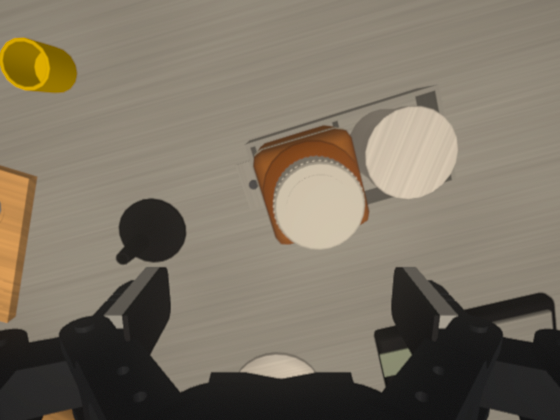

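```bash
python3 - <<'E'
from h import *
c=r.get_calibration("wrist"); im=cv2.imread("pics/w6.png")
h=cv2.cvtColor(im,cv2.COLOR_BGR2HSV); m=((h[:,:,2]>165)&(h[:,:,1]<60)).astype(np.uint8); 
m[:,:265]=0;m[:,372:]=0;m[255:]=0;m[:150]=0
m=cv2.morphologyEx(m,cv2.MORPH_OPEN,np.ones((9,9)))
k=max(cv2.findContours(m,0,2)[0],key=cv2.contourArea); e=cv2.fitEllipse(cv2.convexHull(k)); print(e,cv2.boundingRect(k))
X=ray(c,e[0],165); print(X); delta((X[0],X[1],200),165)
X=ray(c,(320,203.5),165); print(X)
E
```

```text
((319.5296936035156, 206.03170776367188), (85.57098388671875, 89.9645004272461), 63.45988464355469) (276, 164, 88, 86)
[531.62235548 195.04205073 165.        ]
clock 14.45 pos [533.8 170.7 267.2] rot [-1.799e+02 -1.000e-01  1.650e+02] rz 0.0 shift [ 8.4 23.  67.2]
[530.09670754 195.71145874 165.        ]
```

The cap top is centred near (320,205), which gives about (531.8,196.3) and agrees with the earlier estimates to 2 mm. Descending.

```bash
python3 -m crank '[{"dx":8.6,"dy":24.2,"dz":0,"rx":0,"ry":0,"rz":0,"grip":1},{"dx":0,"dy":0,"dz":40,"rx":0,"ry":0,"rz":0,"grip":1},{"dx":0,"dy":0,"dz":30,"rx":0,"ry":0,"rz":0,"grip":1},{"dx":0,"dy":0,"dz":20,"rx":0,"ry":0,"rz":0,"grip":1},{"dx":0,"dy":0,"dz":10,"rx":0,"ry":0,"rz":0,"grip":1}]' 70
python3 -m crank '[{"dx":0,"dy":0,"dz":12,"rx":0,"ry":0,"rz":0,"grip":1},{"dx":0,"dy":0,"dz":0,"rx":0,"ry":0,"rz":0,"grip":1},{"dx":0,"dy":0,"dz":0,"rx":0,"ry":0,"rz":0,"grip":1},{"dx":0,"dy":0,"dz":0,"rx":0,"ry":0,"rz":0,"grip":1},{"dx":0,"dy":0,"dz":0,"rx":0,"ry":0,"rz":0,"grip":1}]'
python3 - <<'E'
from h import *
delta((531.8,196.3,154.5),165)
c=r.get_calibration("wrist"); im=r.capture("wrist"); cv2.imwrite("pics/w7.png",im[:,:,::-1]); print(proj(c,(531.8,196.3,165)))
E
```

```text
clock: 14.95
ee_pos: [531.2, 194.1, 165.7]
tool_rot: [-179.8, -0.2, 164.9]
contact_force: [-0.3, 0.5, 0.2]
finger_gap: 85.4
finger_force: 0.0
clock: 15.45
ee_pos: [532.7, 197.1, 157.1]
tool_rot: [179.9, 0.1, 165.0]
contact_force: [0.2, 0.5, 0.3]
finger_gap: 85.2
finger_force: 0.0
clock 15.45 pos [532.7 197.1 157.1] rot [1.799e+02 1.000e-01 1.650e+02] rz 0.0 shift [ 0.7 -1.   2.6]
[282.01210774 304.50825404]
```

View pics/w7.png

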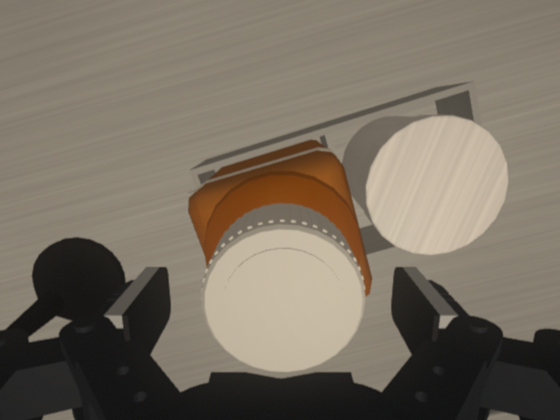

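The cap is at (284,300), centred between the fingers. I make a small correction and then grip.

```bash
python3 -m crank '[{"dx":1.8,"dy":-0.2,"dz":2.6,"rx":0,"ry":0,"rz":0,"grip":1},{"dx":0,"dy":0,"dz":0,"rx":0,"ry":0,"rz":0,"grip":0.8},{"dx":0,"dy":0,"dz":0,"rx":0,"ry":0,"rz":0,"grip":0.7},{"dx":0,"dy":0,"dz":0,"rx":0,"ry":0,"rz":0,"grip":0.6},{"dx":0,"dy":0,"dz":0,"rx":0,"ry":0,"rz":0,"grip":0.5}]' 70
python3 -m crank '[{"dx":0,"dy":0,"dz":0,"rx":0,"ry":0,"rz":0,"grip":0.5},{"dx":0,"dy":0,"dz":0,"rx":0,"ry":0,"rz":0,"grip":0.5},{"dx":0,"dy":0,"dz":0,"rx":0,"ry":0,"rz":0,"grip":0.5},{"dx":0,"dy":0,"dz":0,"rx":0,"ry":0,"rz":0,"grip":0.5},{"dx":0,"dy":0,"dz":0,"rx":0,"ry":0,"rz":0,"grip":0.5}]' 70
```

```text
clock: 16.0
ee_pos: [530.5, 197.9, 154.0]
tool_rot: [179.9, 0.0, 165.1]
contact_force: [-0.2, 2.3, 3.2]
finger_gap: 57.0
finger_force: 74.4
clock: 16.5
ee_pos: [530.5, 197.8, 154.0]
tool_rot: [179.9, 0.0, 165.1]
contact_force: [-0.9, 2.7, 5.0]
finger_gap: 56.5
finger_force: 74.6
```

Gripped. Now I push in steps.

```bash
python3 -m crank '[{"dx":0,"dy":0,"dz":2,"rx":0,"ry":0,"rz":0,"grip":0.5},{"dx":0,"dy":0,"dz":2,"rx":0,"ry":0,"rz":0,"grip":0.5},{"dx":0,"dy":0,"dz":2,"rx":0,"ry":0,"rz":0,"grip":0.5},{"dx":0,"dy":0,"dz":0,"rx":0,"ry":0,"rz":0,"grip":0.5},{"dx":0,"dy":0,"dz":0,"rx":0,"ry":0,"rz":0,"grip":0.5}]' 75
python3 -m crank '[{"dx":0,"dy":0,"dz":2,"rx":0,"ry":0,"rz":0,"grip":0.5},{"dx":0,"dy":0,"dz":1,"rx":0,"ry":0,"rz":0,"grip":0.5},{"dx":0,"dy":0,"dz":0,"rx":0,"ry":0,"rz":0,"grip":0.5},{"dx":0,"dy":0,"dz":0,"rx":0,"ry":0,"rz":0,"grip":0.5},{"dx":0,"dy":0,"dz":0,"rx":0,"ry":0,"rz":0,"grip":0.5}]' 75
```

```text
clock: 17.0
ee_pos: [530.6, 198.4, 149.1]
tool_rot: [179.9, 0.0, 165.1]
contact_force: [-4.0, 3.1, 13.3]
finger_gap: 56.3
finger_force: 78.7
clock: 17.5
ee_pos: [530.7, 198.5, 146.6]
tool_rot: [179.9, 0.1, 165.1]
contact_force: [-5.0, 1.6, 16.4]
finger_gap: 56.1
finger_force: 79.2
```

```bash
python3 -m crank '[{"dx":0,"dy":0,"dz":1.5,"rx":0,"ry":0,"rz":0,"grip":0.5},{"dx":0,"dy":0,"dz":0,"rx":0,"ry":0,"rz":0,"grip":0.5},{"dx":0,"dy":0,"dz":0,"rx":0,"ry":0,"rz":0,"grip":0.5},{"dx":0,"dy":0,"dz":0,"rx":0,"ry":0,"rz":0,"grip":0.5},{"dx":0,"dy":0,"dz":0,"rx":0,"ry":0,"rz":0,"grip":0.5}]' 75
```

```text
clock: 18.0
ee_pos: [530.9, 198.6, 146.4]
tool_rot: [179.9, 0.1, 165.1]
contact_force: [-8.0, 1.5, 26.1]
finger_gap: 56.9
finger_force: 80.1
```

It is at the firm stop: 26 N with no further travel. Twisting anticlockwise.

```bash
python3 -m crank '[{"dx":0,"dy":0,"dz":0,"rx":0,"ry":0,"rz":-4,"grip":0.5},{"dx":0,"dy":0,"dz":0,"rx":0,"ry":0,"rz":-5,"grip":0.5},{"dx":0,"dy":0,"dz":0,"rx":0,"ry":0,"rz":-5,"grip":0.5},{"dx":0,"dy":0,"dz":0,"rx":0,"ry":0,"rz":-5,"grip":0.5},{"dx":0,"dy":0,"dz":0,"rx":0,"ry":0,"rz":-1,"grip":0.5}]' 78
python3 -c "
from h import *
print(r.sense()['moment'])"
```

```text
clock: 18.5
ee_pos: [531.4, 198.1, 146.3]
tool_rot: [179.9, 0.2, -174.8]
contact_force: [-6.7, 0.4, 24.3]
finger_gap: 56.4
finger_force: 79.9
[-0.09785713  1.39410795 -0.3095582 ]
```

```bash
python3 -m crank '[{"dx":0,"dy":0,"dz":0,"rx":0,"ry":0,"rz":-5,"grip":0.5},{"dx":0,"dy":0,"dz":0,"rx":0,"ry":0,"rz":-5,"grip":0.5},{"dx":0,"dy":0,"dz":0,"rx":0,"ry":0,"rz":-5,"grip":0.5},{"dx":0,"dy":0,"dz":0,"rx":0,"ry":0,"rz":-5,"grip":0.5},{"dx":0,"dy":0,"dz":0,"rx":0,"ry":0,"rz":-1,"grip":0.5}]' 78
python3 -m crank '[{"dx":0,"dy":0,"dz":0,"rx":0,"ry":0,"rz":-5,"grip":0.5},{"dx":0,"dy":0,"dz":0,"rx":0,"ry":0,"rz":-5,"grip":0.5},{"dx":0,"dy":0,"dz":0,"rx":0,"ry":0,"rz":-5,"grip":0.5},{"dx":0,"dy":0,"dz":0,"rx":0,"ry":0,"rz":-4,"grip":0.5},{"dx":0,"dy":0,"dz":0,"rx":0,"ry":0,"rz":0,"grip":0.5}]' 78
python3 - <<'E'
from h import *
print(r.sense()['moment'])
im=r.capture("wrist"); cv2.imwrite("pics/w8.png",im[:,:,::-1])
E
```

```text
clock: 19.0
ee_pos: [531.6, 197.6, 146.3]
tool_rot: [-180.0, 0.2, -153.9]
contact_force: [-6.7, -0.2, 24.2]
finger_gap: 56.2
finger_force: 79.9
clock: 19.5
ee_pos: [531.9, 197.3, 146.3]
tool_rot: [-179.9, 0.2, -134.9]
contact_force: [-5.6, -0.9, 24.3]
finger_gap: 56.6
finger_force: 79.8
[-0.40708418  1.05636168  0.1774422 ]
```

```bash
python3 -m crank '[{"dx":0,"dy":0,"dz":-4,"rx":0,"ry":0,"rz":0,"grip":0.5},{"dx":0,"dy":0,"dz":-4,"rx":0,"ry":0,"rz":0,"grip":0.5},{"dx":0,"dy":0,"dz":-4,"rx":0,"ry":0,"rz":0,"grip":0.5},{"dx":0,"dy":0,"dz":-2,"rx":0,"ry":0,"rz":0,"grip":0.5},{"dx":0,"dy":0,"dz":0,"rx":0,"ry":0,"rz":0,"grip":0.5}]' 78
```

```text
clock: 20.05
ee_pos: [530.3, 196.4, 156.8]
tool_rot: [-180.0, -0.0, -135.0]
contact_force: [-0.5, -0.6, 4.3]
finger_gap: 56.3
finger_force: 82.9
```

```bash
python3 -m crank '[{"dx":0,"dy":0,"dz":-4,"rx":0,"ry":0,"rz":0,"grip":0.5},{"dx":0,"dy":0,"dz":-4,"rx":0,"ry":0,"rz":0,"grip":0.5},{"dx":0,"dy":0,"dz":-4,"rx":0,"ry":0,"rz":0,"grip":0.5},{"dx":0,"dy":0,"dz":0,"rx":0,"ry":0,"rz":0,"grip":0.5},{"dx":0,"dy":0,"dz":0,"rx":0,"ry":0,"rz":0,"grip":0.5}]' 78
```

```text
clock: 20.55
ee_pos: [530.2, 197.1, 169.0]
tool_rot: [180.0, -0.0, -135.0]
contact_force: [0.6, 0.3, 0.0]
finger_gap: 56.5
finger_force: 82.7
```

The cap is free, with no pull from the jar. Raising to about z = 234.

```bash
python3 -m crank '[{"dx":0,"dy":0,"dz":-10,"rx":0,"ry":0,"rz":0,"grip":0.5},{"dx":0,"dy":0,"dz":-15,"rx":0,"ry":0,"rz":0,"grip":0.5},{"dx":0,"dy":0,"dz":-15,"rx":0,"ry":0,"rz":0,"grip":0.5},{"dx":0,"dy":0,"dz":-15,"rx":0,"ry":0,"rz":0,"grip":0.5},{"dx":0,"dy":0,"dz":-10,"rx":0,"ry":0,"rz":0,"grip":0.5}]' 78
python3 -m crank '[{"dx":0,"dy":0,"dz":0,"rx":0,"ry":0,"rz":0,"grip":0.5},{"dx":0,"dy":0,"dz":0,"rx":0,"ry":0,"rz":0,"grip":0.5},{"dx":0,"dy":0,"dz":0,"rx":0,"ry":0,"rz":0,"grip":0.5},{"dx":0,"dy":0,"dz":0,"rx":0,"ry":0,"rz":0,"grip":0.5},{"dx":0,"dy":0,"dz":0,"rx":0,"ry":0,"rz":0,"grip":0.5}]' 78
python3 - <<'E'
from h import *
im=r.capture("side"); cv2.imwrite("pics/s9.png",cv2.resize(im[100:360,170:450,::-1],None,fx=2.2,fy=2.2,interpolation=cv2.INTER_CUBIC)); print(r.sense()["qvel"].round(2))
E
```

```text
clock: 21.05
ee_pos: [531.1, 197.5, 236.6]
tool_rot: [-179.9, 0.1, -135.0]
contact_force: [0.2, 0.2, -0.1]
finger_gap: 56.4
finger_force: 82.7
clock: 21.55
ee_pos: [529.9, 197.0, 233.4]
tool_rot: [180.0, -0.1, -135.0]
contact_force: [0.1, -0.2, -0.1]
finger_gap: 56.4
finger_force: 82.6
[ 0.03 -0.21 -0.01 -0.21 -0.07 -0.05 -0.02]
```

View pics/s9.png

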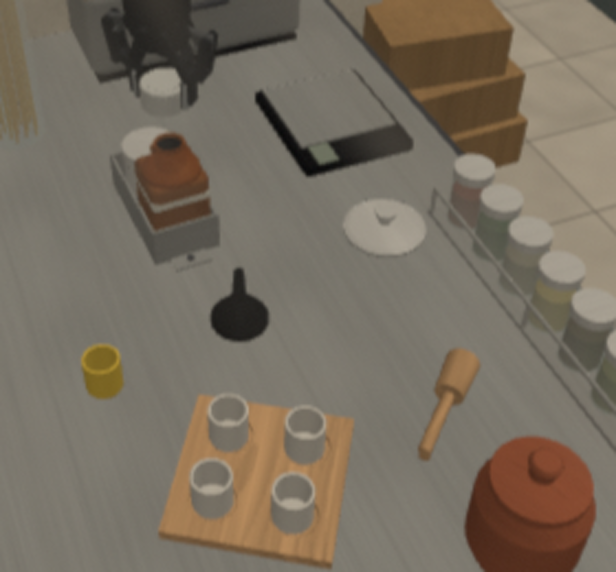

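The jar stands open in its caddy with its mouth at (170,145). The cap is held level above it at (162,90), and all four cups stand in the tray. Handing in.

```bash
python3 -c "
from plant import r
print(r.sign_off())"
```

```text
the job is handed in; nothing more can be done
None
```

I handed the job in at about 21.6 s: both loose cups stand in the empty wells, and the jar is open in its caddy with the cap held level about 6 cm above its mouth; sign-off gave no verdict back.

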